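Change the model in the holder and put mixed-up cases back in their trays

TASK

On this dental bench the models and their cases are mixed up: the model with the red base, now clamped in the spring-jaw holder, is finished and belongs in the red tray, and the model with the yellow base belongs in the yellow tray; set each one gently, flat and upright in the large compartment. The model with the blue base is next to be worked on: press it fully down onto the seat of the holder, upright, square between the two jaws and centred along them. Use the empty blue tray or a free spot of the bench on the way, do not let the models knock against each other, and leave the bur block, the brown bottle and the calliper where they are.

Things in the scene. Friction and masses are not known exactly. Their poses are not given: they have to be found in the camera images.
- model_red_mid (a point): dental model: stone tooth arch on a thick red plastic base, one brass-coloured molar; 62 (x) x 48 (y) x 37 mm tall, about 130 g. The base is its full outline and the lowest 22 mm, with upright sides, flat heel (-y) and flat 44 mm wide front (+y): grip it across the 48 mm. The arch stands inside the outline. Point: its centre, 18.5 mm above the underside; z up. At the start it is clamped in the holder.
- model_yellow_mid (a point): dental model: stone tooth arch on a thick yellow plastic base; 62 (x) x 48 (y) x 37 mm tall, about 130 g. The base is its full outline and the lowest 22 mm, with upright sides, flat heel (-y) and flat 44 mm wide front (+y): grip it across the 48 mm. The arch stands inside the outline. Point: its centre, 18.5 mm above the underside; z up. At the start it lies in the red tray.
- model_blue_mid (a point): dental model: stone tooth arch on a thick blue plastic base, one dark molar; 62 (x) x 48 (y) x 37 mm tall, about 130 g. The base is its full outline and the lowest 22 mm, with upright sides, flat heel (-y) and flat 44 mm wide front (+y): grip it across the 48 mm. The arch stands inside the outline. Point: its centre, 18.5 mm above the underside; z up. At the start it lies in the yellow tray.
- tray_red: shallow red case tray, fixed; 140 (x) x 205 (y) x 30 mm tall, walls 4 mm, floor 3 mm, pale liner. Origin: on the bench under the centre of its large compartment (132 x 145 mm inside); z up. A divider 22 mm tall at y = +75 mm parts off a small compartment at the +y end, with parts up to 24 mm tall. 
- tray_yellow: shallow yellow case tray, fixed; 140 (x) x 205 (y) x 30 mm tall, walls 4 mm, floor 3 mm, pale liner. Origin: on the bench under the centre of its large compartment (132 x 145 mm inside); z up. A divider 22 mm tall at y = +75 mm parts off a small compartment at the +y end, with parts up to 24 mm tall. 
- tray_blue: shallow blue case tray, fixed; 140 (x) x 205 (y) x 30 mm tall, walls 4 mm, floor 3 mm, pale liner. Origin: on the bench under the centre of its large compartment (132 x 145 mm inside); z up. A divider 22 mm tall at y = +75 mm parts off a small compartment at the +y end, with parts up to 24 mm tall. Empty at the start.
- holder_seat (a point): black seat of the silvery model holder, 70 mm up, fixed; point: its centre; z up. Two dark jaws at its -x and +x sides, 30 mm long in y, are sprung and centre the model along x: 57 mm apart closed, 85 open, pressing 1 to 3 N. Polished faces 12 mm high, then flared to a 80 mm mouth 28 mm up. A model, its x along this x (either way round), is pressed down between them, up to 15 N, and pulled straight up. Clear at +y and -y.
- bur_block: white block with 15 upright burs, 50 x 75 x 45 mm tall, loose; origin under its centre. A bystander.
- bottle: small brown bottle with black cap, 38 mm across, 78 mm tall, loose; origin under its centre. A bystander.
- calliper: flat steel calliper with brass pivot, about 95 x 40 x 8 mm, lying loose; its length is along its x; origin near its pivot, at the bench. A bystander.

How it is judged (in metres and radians):
At the end, for the whole second after the job is handed in: Red and yellow models flat (4 mm, 0.1 rad) in the large compartment of their trays; blue upright on the holder seat: height within 3 mm, 6 mm across and 12 mm along the jaws, square within 0.12 rad; all released and at rest (x of model_red_mid in the frame of tray_red between -0.045 and 0.045 m and y of model_red_mid in the frame of tray_red between -0.055 and 0.055 m and z of model_red_mid in the frame of tray_red between 0.0175 and 0.0255 m and angle between each of model_red_mid, model_yellow_mid's own z axis and vertical below 0.1 rad and x of model_yellow_mid in the frame of tray_yellow between -0.045 and 0.045 m and y of model_yellow_mid in the frame of tray_yellow between -0.055 and 0.055 m and z of model_yellow_mid in the frame of tray_yellow between 0.0175 and 0.0255 m and x of model_blue_mid in the frame of holder_seat between -0.006 and 0.006 m and y of model_blue_mid in the frame of holder_seat between -0.012 and 0.012 m and z of model_blue_mid in the frame of holder_seat between 0.0155 and 0.0215 m and angle between model_blue_mid's own z axis and vertical below 0.08 rad and angle between the x axis of model_blue_mid and the x axis of holder_seat, either way round below 0.12 rad and linear speed of each of model_red, model_yellow, model_blue below 0.02 m/s); the robot touches nothing.
It fails at once if two models knock against each other (contact force between model_red and model_yellow above 1 N or contact force between any of model_red, model_yellow and model_blue above 1 N).
It fails at once if a model is dropped (falls free of the fingers faster than 0.5 m/s, some 13 mm) ((contact force between model_red and the fingers below 0.05 N and linear speed of model_red above 0.5 m/s) or (contact force between model_yellow and the fingers below 0.05 N and linear speed of model_yellow above 0.5 m/s) or (contact force between model_blue and the fingers below 0.05 N and linear speed of model_blue above 0.5 m/s)).
It fails at once if the bur block, bottle or calliper is moved more than 30 mm (distance of any of bur_block, bottle, calliper from where it was at the start of the episode above 0.03 m).
It fails at once if the brown bottle is knocked over (angle between bottle's own z axis and vertical above 0.5 rad).
It also fails if it takes over 128 s, if anything falls off the work surface, if the arm or the gripper's body presses on something with over 40 N, if the wrist force passes 120 N, or if a joint passes its speed limit or range.

ROBOT

A 6-joint arm with a two-finger parallel gripper is mounted at the origin on the work surface. World frame = base frame: x ahead of the robot, y to its left, z up, the work surface at z = 0. Lengths are in m, angles in degrees, forces in N, time in s.
With the tool pointing down it reaches from about 0.275 to 0.725 m from the base axis. Payload 5.6 kg.
Tool frame: the origin (TCP) lies between the finger pads; the fingertips stand 17 mm ahead of it and the grasp point (between the pads) lies 2 mm behind it (finger_overhang is the distance from the TCP to the fingertips, in m); z points along the fingers, y is the line along which they close (so a half turn about z gives the same grasp; the last joint's range is limited). The gripper opens to 85 mm and grips with 20 to 120 N. Pads are 22 mm wide; open, the fingers measure 114 mm over their backs; the gripper's body (76 mm by 85 mm) begins 54 mm behind the grasp point. The pads swing forward as they close: fully open they stand 13 mm farther back than shut.
Start: joints at [84.947, 14.616, 6.199, 0, -81.583, -16.306], TCP at [0.2, 0.512, 0.248] pointing down, gripper open.
Joint ranges: [-168.99, 168.99], [-69.2, 112.95], [-62.41, 85.93], [-164.36, 98.24], [-168.68, -3.75], [-174.98, 174.98]. Speed limits (degrees/s): [147.25, 147.25, 180, 180, 180, 180].

INTERFACE

Orientations are given as [roll, pitch, yaw] about the fixed x, y, z axes, in that order (R = Rz(yaw) Ry(pitch) Rx(roll)).
In Python, from workcell import * gives the robot as it stands.
- The arm moves only by the tool jog_arm, never from a script. Its argument "deltas" is a list of rows, each an object with "linear": the shift along the tool's x, y, z in units of 25 mm (1.0 is 25 mm), a list of three; "twist": the turn about the tool's z in units of 5 degrees (1.0 is 5 degrees); "grip": the finger opening in mm, from 0 to 85.4. In form: [{"linear": [tx, ty, tz], "twist": twist, "grip": grip}, ...]. A call has 1 to 5 rows; each row is the pose to reach, as a shift and turn from the pose commanded when the call began, along the tool's axes at that moment; what a row does not reach only later rows make up. A row lasts 1/10 s, in which the tool goes at most 50 mm and 8.59 degrees, less where a joint would pass 70% of its speed; a pose out of reach is approached as far as the arm can. A call with a gripper value outside its range is refused whole. The fingers move at their own pace and stop on an object; the grip force is fixed at half the most. Time passes only in rows, so rows that repeat a pose let the fingers close. It gives the time, the measured TCP pose, the force, the opening and the grip force at its end, in the units of the state.
- sense(): the state, without advancing time (a new reading comes with each control period).
- get_image(name): name is "scene" or "top" or "wrist"; returns a dict with "pixels" (400x640x3 uint8, red, green, blue), "z_map" (400x640 float32, m along the optical axis (not along the pixel's ray), 0 where there is no reading), "fx", "fy", "cx", "cy" (pixels), "eye" and "attitude" of the camera in the world. Camera axes: x right, y up, looking along -z (the intrinsics and any distortion apply to the point x, -y, -z); pixel columns grow to the right and rows downward; lengths in m; the calibration is good to about 2 mm. A picture is of the moment at which its call begins.
- close_job(): hands the job in; it is judged then, once.
The state is a dict: "clock": time; "qpos": joint angles; "dq": joint speeds; "joint_torque": joint torques, N m; "ee_pos": TCP position; "tcp_rot": TCP orientation; "wrist_force": force on the tool from outside, world axes, zero at the start; "ft_torque": the same for the moment, N m; "gripper_width": opening from 0.0 (shut) to 1.0 (fully open); "finger_force": force on a finger pad.
Only numpy, scipy, OpenCV 4.12 (cv2) and the standard library are available. Lean on these libraries where they do the work, as an engineer would, in place of code of your own. Each camera call takes 0.05 s, during which the arm holds its last target. There are 200 camera calls.

## Working session

There is one attempt and no reset: what is moved stays moved. The work goes in short steps, Python scripts to look and compute and a tool call to move; the robot and the scene stay as the last step left them, time stands still between calls to the robot, and variables do not carry over. Pictures are saved under pics/ and viewed, at most 14 in all, crops included, and the job is handed in when it is done.

Besides the shell and the picture viewer there is one more tool, called by a JSON object that holds its "method" and its "body", one argument or row to a line. jog_arm: Moves the arm, as the interface text tells. Its arguments: {"type":"object","properties":{"deltas":{"type":"array"}},"required":["deltas"]}

```bash
mkdir -p pics; cat > h.py <<'E'
from workcell import *
import numpy as np, cv2
from scipy.spatial.transform import Rotation as R
def rot(a):
    a=np.array(a,float)
    if a.shape==(3,3): return a
    return R.from_euler('xyz',a,degrees=True).as_matrix() if a.size==3 else R.from_quat(a).as_matrix()
def grab(n,f=None):
    im=get_image(n)
    if f: cv2.imwrite('pics/'+f,im['pixels'][:,:,::-1])
    return im
def cloud(im):
    z=im['z_map'];v,u=np.mgrid[:z.shape[0],:z.shape[1]]
    P=np.dstack([(u-im['cx'])/im['fx']*z,-(v-im['cy'])/im['fy']*z,-z])
    W=P@rot(im['attitude']).T+np.array(im['eye']); W[z==0]=np.nan
    return W
E
python3 - <<'E'
from h import *
print(sense())
for n in('scene','top'):
    im=grab(n,n+'0.png'); print(n,{k:v for k,v in im.items() if k not in('pixels','z_map')}); np.save(n+'0.npy',cloud(im)); 
E
```

```text
{'clock': 0.0, 'qpos': array([ 8.49478139e+01,  1.46522627e+01,  6.12990302e+00, -2.80292983e-02,
       -8.15814484e+01, -1.63050878e+01]), 'dq': array([ 0.10342434, -0.02508477,  0.0447259 ,  0.05115864, -0.09444532,
        0.0145053 ]), 'joint_torque': array([-1.81850355e-03, -3.86630201e+01,  2.37944072e+01,  5.36518514e+00,
       -6.07411770e-03,  1.65728977e-05]), 'ee_pos': array([0.20008263, 0.51181863, 0.24739544]), 'tcp_rot': array([ 1.79892584e+02, -2.53966435e-03, -2.13614002e+01]), 'wrist_force': array([-0.03901389,  0.99337733, -0.20957701]), 'ft_torque': array([-0.04599491, -0.03371877,  0.00573801]), 'finger_force': 0.0, 'gripper_width': 1.0009498982328884}
scene {'fx': 467.0558104522114, 'fy': 467.0558104522114, 'cx': 321.2762745068969, 'cy': 208.53723937932395, 'eye': array([ 0.96372468, -0.39146714,  0.8576571 ]), 'attitude': array([37.09404002,  0.51358071, 46.74393218])}
top {'fx': 367.4692076821454, 'fy': 367.4692076821454, 'cx': 319.77046607003916, 'cy': 204.44295455632482, 'eye': array([ 0.40786987, -0.02601198,  0.95677645]), 'attitude': array([  8.79099919,   0.24833324, -89.78289272])}
```

```bash
ls
```

```text
h.py
pics
scene0.npy
top0.npy
```

View pics/top0.png

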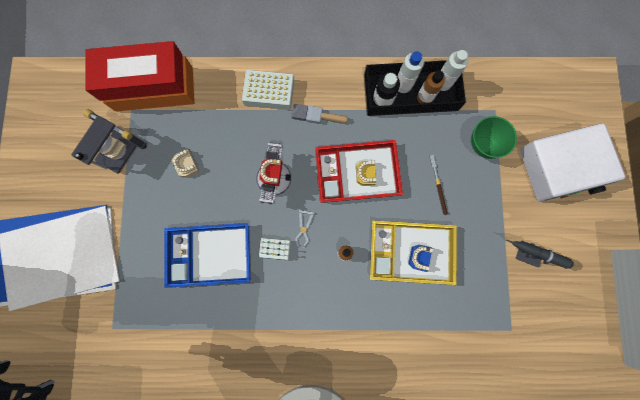

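View pics/scene0.png

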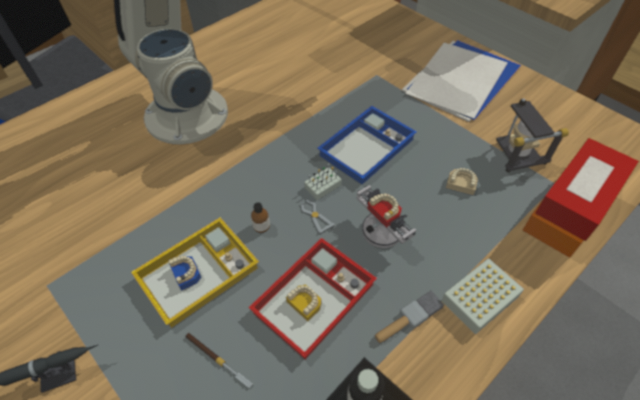

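```bash
cat > m.py <<'E'
from h import *
def masks(img):
    hsv=cv2.cvtColor(img,cv2.COLOR_RGB2HSV); h,s,v=cv2.split(hsv)
    return {'red':((h<8)|(h>172))&(s>150)&(v>60),'yellow':(h>18)&(h<32)&(s>130)&(v>80),'blue':(h>100)&(h<125)&(s>150)&(v>50)}
def comps(n,f):
    im=cv2.imread('pics/'+f)[:,:,::-1].copy();W=np.load(n+'0.npy')
    for c,m in masks(im).items():
        k,l,st,_=cv2.connectedComponentsWithStats(m.astype(np.uint8))
        for i in range(1,k):
            if st[i,4]<60: continue
            w=W[l==i]; w=w[~np.isnan(w[:,0])]
            if len(w)<50: continue
            r=cv2.minAreaRect((w[:,:2]*1000).astype(np.float32))
            print(n,c,st[i],'med',w.mean(0).round(3),'z pct',np.percentile(w[:,2],[5,50,95]).round(3),'rect',np.round(r[0],1),np.round(r[1],1),round(r[2],1))
if __name__=='__main__':
    comps('top','top0.png'); comps('scene','scene0.png')
E
python3 m.py
```

```text
top red [  85   41   99   60 3992] med [0.869 0.437 0.111] z pct [0.072 0.12  0.123] rect [881.3 446.3] [112.8 221.2] 5.8
top red [ 316  140   87   62 1431] med [ 0.651 -0.113  0.021] z pct [0.002 0.027 0.032] rect [ 641.2 -120.3] [148.  212.1] 5.3
top red [260 161  22  25 246] med [0.619 0.092 0.091] z pct [0.082 0.092 0.095] rect [622.2  98.5] [45.2 59.9] 83.1
top yellow [357 162  19  23  82] med [ 0.622 -0.132  0.024] z pct [0.017 0.025 0.029] rect [ 627.4 -131.9] [67.9 35.8] 34.1
top yellow [362 165  14  13 144] med [ 0.639 -0.148  0.025] z pct [0.022 0.025 0.028] rect [ 638.9 -146.8] [31.6 33. ] 4.6
top yellow [ 371  221   86   64 1659] med [ 0.432 -0.259  0.02 ] z pct [0.002 0.027 0.032] rect [ 432.  -261.7] [223.9 147.6] 86.7
top blue [410  51  12  14 117] med [ 0.884 -0.247  0.15 ] z pct [0.139 0.152 0.155] rect [ 886.8 -248.7] [22.7 26.1] 53.7
top blue [  0 206 101  27 674] med [0.513 0.721 0.008] z pct [0.005 0.008 0.01 ] rect [516.4 682.4] [ 32.1 264.5] 9.8
top blue [ 165  223   85   64 1617] med [0.423 0.288 0.019] z pct [0.002 0.026 0.032] rect [423.6 261.8] [147.4 210.6
[... 659 characters left out ...]
.106  0.023] z pct [0.004 0.028 0.032] rect [ 642.2 -119.8] [147.9 212.8] 5.5
scene yellow [ 132  218  126  109 2661] med [ 0.43  -0.251  0.021] z pct [0.003 0.023 0.032] rect [ 433.3 -255.6] [212.8 151. ] 86.9
scene yellow [287 293  34  27 383] med [ 0.644 -0.149  0.024] z pct [0.015 0.025 0.028] rect [ 641.3 -141.8] [58.3 44.8] 2.3
scene blue [483  62  35  45 257] med [0.51  0.742 0.009] z pct [0.006 0.009 0.012] rect [521.7 713.1] [ 25.9 231.3] 15.6
scene blue [319 107  96  72 501] med [0.433 0.259 0.029] z pct [0.021 0.03  0.033] rect [426.3 263.2] [147.2 215.3] 3.5
scene blue [173 264  15  12 121] med [ 0.414 -0.281  0.025] z pct [0.023 0.025 0.027] rect [ 414.4 -279.9] [28.5 24. ] 73.5
```

```bash
cat > go.py <<'E'
from h import *
import sys
def plan(x,y,z,yaw=None):
    s=sense();p=np.array(s['ee_pos']);Rt=rot(s['tcp_rot']);y0=s['tcp_rot'][2]
    d=Rt.T@(np.array([x,y,z])-p)/.025
    tw=0 if yaw is None else -(((yaw-y0)+180)%360-180)/5
    n=np.linalg.norm(d)*25
    print('t',round(s['clock'],1),'lin',d.round(3),'twist',round(tw,3),'dist mm',round(n),'F',s['wrist_force'].round(1),'pos',p.round(4),'rpy',s['tcp_rot'].round(2),'w',round(s['gripper_width']*85.4,1),'ff',s['finger_force'])
if __name__=='__main__': plan(*map(float,sys.argv[1:]))
E
python3 go.py 0.60 0.09 0.26 -7
```

```text
t 0.1 lin [21.043  9.888 -0.482] twist -2.873 dist mm 581 F [ 0.6 -0.6  0.2] pos [0.2001 0.5119 0.2475] rpy [179.9   -0.   -21.36] w 85.2 ff 0.0
```

{"method": "jog_arm", "body": {
  "deltas": [
    {"linear": [1.8, 0.85, -0.04], "twist": -0.6, "grip": 85},
    {"linear": [3.6, 1.7, -0.1], "twist": -1.2, "grip": 85},
    {"linear": [5.4, 2.55, -0.2], "twist": -1.8, "grip": 85},
    {"linear": [7.2, 3.4, -0.3], "twist": -2.4, "grip": 85},
    {"linear": [9.0, 4.25, -0.4], "twist": -2.87, "grip": 85}
  ]
}}

```text
clock: 0.6
ee_pos: [0.3719, 0.3296, 0.2582]
tcp_rot: [180.0, 0.0, -6.9]
wrist_force: [0.7, 1.7, -0.0]
gripper_width: 0.998
finger_force: 0.0
```

```bash
python3 go.py 0.60 0.09 0.26 -7
```

```text
t 0.6 lin [10.204  8.423 -0.074] twist 0.027 dist mm 331 F [ 0.7  1.7 -0. ] pos [0.3719 0.3296 0.2582] rpy [ 1.7998e+02  2.0000e-02 -6.8700e+00] w 85.3 ff 0.0
```

{"method": "jog_arm", "body": {
  "deltas": [
    {"linear": [1.5, 1.2, 0], "twist": 0, "grip": 85},
    {"linear": [3.0, 2.4, 0], "twist": 0, "grip": 85},
    {"linear": [4.5, 3.6, 0], "twist": 0, "grip": 85},
    {"linear": [6.0, 4.8, 0], "twist": 0, "grip": 85},
    {"linear": [7.5, 6.0, 0], "twist": 0, "grip": 85}
  ]
}}

```text
clock: 1.1
ee_pos: [0.5398, 0.1578, 0.2579]
tcp_rot: [180.0, 0.0, -7.0]
wrist_force: [1.1, 0.9, 0.3]
gripper_width: 1.0
finger_force: 0.0
```

{"method": "jog_arm", "body": {
  "deltas": [
    {"linear": [1.4, 1.2, 0], "twist": 0, "grip": 85},
    {"linear": [2.7, 2.4, 0], "twist": 0, "grip": 85},
    {"linear": [2.7, 2.4, 0], "twist": 0, "grip": 85}
  ]
}}

```text
clock: 1.4
ee_pos: [0.6006, 0.0876, 0.2563]
tcp_rot: [179.9, 0.1, -7.3]
wrist_force: [0.2, 0.7, 0.2]
gripper_width: 0.994
finger_force: 0.0
```

```bash
python3 - <<'E'
from h import *
im=grab('wrist','w1.png');np.save('wrist0.npy',cloud(im));print(im['eye'],im['attitude'],im['fx'],sense()['ee_pos'],sense()['tcp_rot'])
E
```

```text
[0.67348223 0.07808571 0.38141662] [-16.93054275  -0.14227639 -97.4544226 ] 297.28825044748413 [0.59945158 0.08952909 0.25662846] [ 1.79931869e+02  1.36128971e-01 -7.24169231e+00]
```

View pics/w1.png

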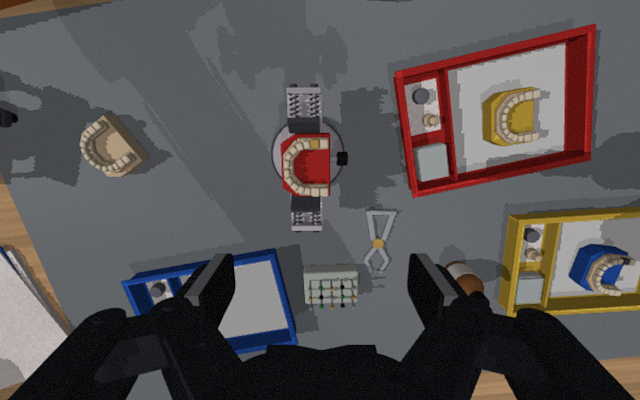

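```bash
cat > fit.py <<'E'
from h import *
from m import masks
def model(im,W,c,near,base,rad=.05):
    """outline rect of model: base-colour + teeth points above base+14mm"""
    near=np.array(near)
    m=masks(im)[c]|((im.astype(int).min(2)>95)&(im[:,:,0].astype(int)-im[:,:,2]>15))
    k=m&(W[:,:,2]>base+.014)&(W[:,:,2]<base+.042)&(np.linalg.norm(W[:,:,:2]-near,axis=2)<rad)
    top=k&(abs(W[:,:,2]-base-.022)<.003)&masks(im)[c]
    w=W[k];t=W[top]
    r=cv2.minAreaRect((w[:,:2]*1000).astype(np.float32))
    a=r[2]; L,S=r[1]
    if L<S: a+=90
    a=(a+90)%180-90
    print(c,'n',k.sum(),'ctr',np.round(r[0],1),'size',np.round(r[1],1),'xdir',round(a,1),'top z',np.median(t[:,2]).round(4),'red-cent',(t.mean(0)*1000).round(0))
    v,u=np.nonzero(k); print('   px',u.min(),u.max(),v.min(),v.max())
if __name__=='__main__':
    im=cv2.imread('pics/w1.png')[:,:,::-1].copy();W=np.load('wrist0.npy')
    model(im,W,'red',(.625,.093),.070)
    model(im,W,'yellow',(.64,-.143),.003)
    model(im,W,'blue',(.417,-.278),.003)
    for c,nr in (('red',(.641,-.12)),('yellow',(.432,-.258)),('blue',(.425,.262))):
        k=masks(im)[c]&(W[:,:,2]>.025)&(W[:,:,2]<.036)&(np.linalg.norm(W[:,:,:2]-np.array(nr),axis=2)<.15)
        r=cv2.minAreaRect((W[k][:,:2]*1000).astype(np.float32));print('tray',c,k.sum(),np.round(r[0],1),np.round(r[1],1),r[2])
    # jaws/holder: dark/grey points 85..100mm
    k=(W[:,:,2]>.085)&(W[:,:,2]<.105)&(np.linalg.norm(W[:,:,:2]-np.array((.625,.093)),axis=2)<.09)&(im.max(2)<90)
    w=W[k];r=cv2.minAreaRect((w[:,:2]*1000).astype(np.float32));print('jaws',k.sum(),np.round(r[0],1),np.round(r[1],1),r[2])
    w=W[(W[:,:,2]>.085)&(W[:,:,2]<.105)&(abs(W[:,:,0]-.625)<.09)&(abs(W[:,:,1]-.093)<.06)];r=cv2.minAreaRect((w[:,:2]*1000).astype(np.float32));print('all',np.round(r[0],1),np.round(r[1],1),r[2])
E
python3 fit.py
```

```text
red n 2312 ctr [624.6  99.7] size [47.7 61.8] xdir -7.0 top z 0.0917 red-cent [626.  95.  92.]
   px 280 329 134 196
yellow n 2228 ctr [ 637.2 -140.2] size [61.9 49.1] xdir 2.9 top z 0.0248 red-cent [ 639. -141.   25.]
   px 487 540 87 146
blue n 1223 ctr [ 420.  -273.2] size [49.2 59.8] xdir -13.2 top z 0.0246 red-cent [ 422. -273.   24.]
   px 575 635 248 295
tray red 4897 [ 641.  -120.8] [147.4 214.8] 5.198237895965576
tray yellow 1810 [ 432.9 -241. ] [185.5 148.3] 86.49166107177734
tray blue 1525 [425.5 262.9] [147.2 212.6] 3.5948591232299805
jaws 965 [623.8  97.9] [44.4 92.4] 82.45879364013672
all [624.1  99.7] [47.7 92.6] 83.01610565185547
```

```bash
python3 - <<'E'
from h import *
W=np.load('wrist0.npy');print(W[150:168:4,336:350:3].round(3).reshape(-1,3)[:, :])
E
python3 go.py 0.6246 0.0997 0.14 -7;python3 go.py 0.6246 0.0997 0.088 -7
```

```text
[[ 0.628  0.065  0.024]
 [ 0.627  0.061  0.022]
 [ 0.626  0.057  0.016]
 [ 0.623  0.053  0.001]
 [   nan    nan    nan]
 [ 0.626  0.066  0.043]
 [ 0.626  0.063  0.049]
 [ 0.625  0.06   0.047]
 [ 0.625  0.056  0.048]
 [ 0.617  0.049 -0.001]
 [ 0.622  0.067  0.047]
 [ 0.622  0.064  0.051]
 [ 0.621  0.06   0.051]
 [ 0.621  0.057  0.053]
 [ 0.612  0.05   0.   ]
 [ 0.617  0.067  0.045]
 [ 0.617  0.064  0.052]
 [ 0.617  0.061  0.052]
 [ 0.617  0.058  0.051]
 [ 0.608  0.051  0.002]
 [ 0.608  0.067  0.024]
 [ 0.607  0.063  0.019]
 [ 0.606  0.06   0.015]
 [ 0.603  0.055  0.001]
 [ 0.602  0.051 -0.001]]
t 1.4 lin [ 0.958 -0.536  4.662] twist -0.048 dist mm 120 F [-0.4  0.6  0.2] pos [0.5995 0.0895 0.2566] rpy [ 1.7993e+02  1.4000e-01 -7.2400e+00] w 85.1 ff 0.0
t 1.4 lin [ 0.963 -0.538  6.742] twist -0.048 dist mm 171 F [-0.4  0.6  0.2] pos [0.5995 0.0895 0.2566] rpy [ 1.7993e+02  1.4000e-01 -7.2400e+00] w 85.1 ff 0.0
```

{"method": "jog_arm", "body": {
  "deltas": [
    {"linear": [0.96, -0.54, 0], "twist": -0.05, "grip": 85},
    {"linear": [0.96, -0.54, 1.5], "twist": -0.05, "grip": 85},
    {"linear": [0.96, -0.54, 3], "twist": -0.05, "grip": 85},
    {"linear": [0.96, -0.54, 4], "twist": -0.05, "grip": 85},
    {"linear": [0.96, -0.54, 4], "twist": -0.05, "grip": 85}
  ]
}}

```text
clock: 1.95
ee_pos: [0.621, 0.1027, 0.1539]
tcp_rot: [179.8, 0.5, -6.7]
wrist_force: [0.1, 0.1, -0.0]
gripper_width: 0.996
finger_force: 0.0
```

```bash
python3 go.py 0.6246 0.0997 0.088 -7
```

```text
t 1.9 lin [0.178 0.093 2.633] twist 0.056 dist mm 66 F [ 0.1  0.1 -0. ] pos [0.621  0.1027 0.1539] rpy [179.83   0.48  -6.72] w 85.1 ff 0.0
```

{"method": "jog_arm", "body": {
  "deltas": [
    {"linear": [0, 0, 0.4], "twist": 0, "grip": 85},
    {"linear": [0, 0, 0.8], "twist": 0, "grip": 85},
    {"linear": [0, 0, 0.8], "twist": 0, "grip": 85},
    {"linear": [0, 0, 0.8], "twist": 0, "grip": 85}
  ]
}}

```text
clock: 2.35
ee_pos: [0.6243, 0.1023, 0.1389]
tcp_rot: [-180.0, -0.1, -6.8]
wrist_force: [0.2, -0.4, -0.6]
gripper_width: 0.999
finger_force: 0.0
```

```bash
python3 go.py 0.6246 0.0997 0.088 -7
```

```text
t 2.4 lin [0.021 0.104 2.037] twist 0.049 dist mm 51 F [ 0.2 -0.4 -0.6] pos [0.6243 0.1023 0.1389] rpy [-1.7999e+02 -5.0000e-02 -6.7500e+00] w 85.3 ff 0.0
```

{"method": "jog_arm", "body": {
  "deltas": [
    {"linear": [0.02, 0.1, 1.0], "twist": 0, "grip": 85},
    {"linear": [0.02, 0.1, 1.5], "twist": 0, "grip": 85},
    {"linear": [0.02, 0.1, 1.95], "twist": 0, "grip": 85},
    {"linear": [0.02, 0.1, 1.95], "twist": 0, "grip": 85},
    {"linear": [0.02, 0.1, 1.95], "twist": 0, "grip": 85}
  ]
}}

```text
clock: 2.85
ee_pos: [0.6246, 0.0997, 0.09]
tcp_rot: [180.0, -0.0, -6.7]
wrist_force: [0.8, -0.3, 0.5]
gripper_width: 0.994
finger_force: 0.0
```

```bash
python3 go.py 0.6246 0.0997 0.088 -7
```

```text
t 2.9 lin [-0.     0.001  0.079] twist 0.051 dist mm 2 F [ 0.8 -0.3  0.5] pos [0.6246 0.0997 0.09  ] rpy [ 1.7999e+02 -3.0000e-02 -6.7500e+00] w 84.9 ff 0.0
```

Positioned. Close.

{"method": "jog_arm", "body": {
  "deltas": [
    {"linear": [0, 0, 0.05], "twist": 0.04, "grip": 55},
    {"linear": [0, 0, 0.05], "twist": 0.04, "grip": 40},
    {"linear": [0, 0, 0.05], "twist": 0.04, "grip": 30},
    {"linear": [0, 0, 0.05], "twist": 0.04, "grip": 30},
    {"linear": [0, 0, 0.05], "twist": 0.04, "grip": 30}
  ]
}}

```text
clock: 3.35
ee_pos: [0.6245, 0.0998, 0.0892]
tcp_rot: [-180.0, -0.1, -6.9]
wrist_force: [-0.6, 0.4, 5.8]
gripper_width: 0.547
finger_force: 62.9
```

{"method": "jog_arm", "body": {
  "deltas": [
    {"linear": [0, 0, 0], "twist": 0, "grip": 30},
    {"linear": [0, 0, 0], "twist": 0, "grip": 30},
    {"linear": [0, 0, 0], "twist": 0, "grip": 30}
  ]
}}

```text
clock: 3.65
ee_pos: [0.6245, 0.0998, 0.0892]
tcp_rot: [-180.0, -0.1, -6.9]
wrist_force: [-1.7, 1.1, 5.5]
gripper_width: 0.547
finger_force: 62.9
```

{"method": "jog_arm", "body": {
  "deltas": [
    {"linear": [0, 0, -0.3], "twist": 0, "grip": 30},
    {"linear": [0, 0, -0.6], "twist": 0, "grip": 30},
    {"linear": [0, 0, -1.1], "twist": 0, "grip": 30},
    {"linear": [0, 0, -1.8], "twist": 0, "grip": 30},
    {"linear": [0, 0, -2.6], "twist": 0, "grip": 30}
  ]
}}

```text
clock: 4.15
ee_pos: [0.6236, 0.0996, 0.1539]
tcp_rot: [180.0, 0.1, -7.0]
wrist_force: [0.2, 0.3, -1.3]
gripper_width: 0.547
finger_force: 62.2
```

```bash
python3 go.py 0.427 0.237 0.15 3.6
```

```text
t 4.2 lin [-8.471 -4.502  0.169] twist -2.113 dist mm 240 F [ 0.2  0.3 -1.3] pos [0.6236 0.0996 0.1539] rpy [ 1.7997e+02  1.1000e-01 -6.9700e+00] w 46.7 ff 62.19544529914856
```

{"method": "jog_arm", "body": {
  "deltas": [
    {"linear": [-1.5, -0.8, 0], "twist": -0.5, "grip": 30},
    {"linear": [-3.2, -1.7, 0], "twist": -1, "grip": 30},
    {"linear": [-5, -2.65, 0], "twist": -1.5, "grip": 30},
    {"linear": [-6.8, -3.6, 0], "twist": -2.1, "grip": 30},
    {"linear": [-8.2, -4.35, 0], "twist": -2.1, "grip": 30}
  ]
}}

```text
clock: 4.65
ee_pos: [0.4317, 0.2333, 0.154]
tcp_rot: [-180.0, 0.0, 3.6]
wrist_force: [0.4, 1.0, -1.7]
gripper_width: 0.546
finger_force: 62.1
```

{"method": "jog_arm", "body": {
  "deltas": [
    {"linear": [-0.27, -0.15, 1], "twist": 0, "grip": 30},
    {"linear": [-0.27, -0.15, 2], "twist": 0, "grip": 30},
    {"linear": [-0.27, -0.15, 3], "twist": 0, "grip": 30},
    {"linear": [-0.27, -0.15, 4], "twist": 0, "grip": 30},
    {"linear": [-0.27, -0.15, 4], "twist": 0, "grip": 30}
  ]
}}

```text
clock: 5.15
ee_pos: [0.4248, 0.2342, 0.051]
tcp_rot: [179.8, 0.3, 3.5]
wrist_force: [-0.5, -0.7, -1.6]
gripper_width: 0.547
finger_force: 62.2
```

```bash
python3 go.py 0.427 0.237 0.023 3.6
```

```text
t 5.2 lin [ 0.099 -0.112  1.118] twist -0.021 dist mm 28 F [-0.5 -0.7 -1.6] pos [0.4248 0.2342 0.051 ] rpy [179.78   0.32   3.5 ] w 46.7 ff 62.22352623939514
```

{"method": "jog_arm", "body": {
  "deltas": [
    {"linear": [0, 0, 0.5], "twist": 0, "grip": 30},
    {"linear": [0, 0, 0.8], "twist": 0, "grip": 30},
    {"linear": [0, 0, 0.95], "twist": 0, "grip": 30},
    {"linear": [0, 0, 1.05], "twist": 0, "grip": 30},
    {"linear": [0, 0, 1.05], "twist": 0, "grip": 30}
  ]
}}

```text
clock: 5.65
ee_pos: [0.4271, 0.2359, 0.0274]
tcp_rot: [-180.0, -0.0, 3.5]
wrist_force: [-0.5, 0.3, -1.8]
gripper_width: 0.546
finger_force: 62.3
```

{"method": "jog_arm", "body": {
  "deltas": [
    {"linear": [0, 0, 0.03], "twist": 0, "grip": 30},
    {"linear": [0, 0, 0.06], "twist": 0, "grip": 30},
    {"linear": [0, 0, 0.06], "twist": 0, "grip": 30}
  ]
}}

```text
clock: 5.95
ee_pos: [0.427, 0.2359, 0.0257]
tcp_rot: [-180.0, -0.0, 3.5]
wrist_force: [-0.3, -0.4, -1.8]
gripper_width: 0.545
finger_force: 62.3
```

{"method": "jog_arm", "body": {
  "deltas": [
    {"linear": [0, 0, 0.06], "twist": 0, "grip": 30},
    {"linear": [0, 0, 0.11], "twist": 0, "grip": 30},
    {"linear": [0, 0, 0.15], "twist": 0, "grip": 30},
    {"linear": [0, 0, 0.15], "twist": 0, "grip": 30}
  ]
}}

```text
clock: 6.35
ee_pos: [0.427, 0.2358, 0.0221]
tcp_rot: [180.0, -0.0, 3.6]
wrist_force: [-1.6, -0.7, 4.2]
gripper_width: 0.551
finger_force: 62.9
```

{"method": "jog_arm", "body": {
  "deltas": [
    {"linear": [0, 0, 0], "twist": 0, "grip": 60},
    {"linear": [0, 0, 0], "twist": 0, "grip": 70},
    {"linear": [0, 0, 0], "twist": 0, "grip": 75},
    {"linear": [0, 0, 0], "twist": 0, "grip": 75},
    {"linear": [0, 0, 0], "twist": 0, "grip": 75}
  ]
}}

```text
clock: 6.85
ee_pos: [0.427, 0.2358, 0.0217]
tcp_rot: [180.0, -0.0, 3.5]
wrist_force: [-0.3, -0.1, 0.7]
gripper_width: 0.877
finger_force: 0.0
```

{"method": "jog_arm", "body": {
  "deltas": [
    {"linear": [0, 0, -0.6], "twist": 0, "grip": 75},
    {"linear": [0, 0, -2], "twist": 0, "grip": 75},
    {"linear": [0, 0, -3.9], "twist": 0, "grip": 75},
    {"linear": [0, 0, -5.5], "twist": 0, "grip": 75},
    {"linear": [0, 0, -7], "twist": 0, "grip": 80}
  ]
}}

```text
clock: 7.35
ee_pos: [0.427, 0.2357, 0.199]
tcp_rot: [-180.0, -0.1, 3.5]
wrist_force: [1.1, 1.7, -0.1]
gripper_width: 0.934
finger_force: 0.0
```

```bash
python3 go.py 0.40 -0.21 0.24 -13
```

```text
t 7.3 lin [-2.177 17.727 -1.656] twist 3.308 dist mm 448 F [ 1.1  1.7 -0.1] pos [0.427  0.2357 0.199 ] rpy [-1.7996e+02 -6.0000e-02  3.5400e+00] w 79.7 ff 0.0
```

{"method": "jog_arm", "body": {
  "deltas": [
    {"linear": [-0.2, 1.9, -0.3], "twist": 0.6, "grip": 85},
    {"linear": [-0.4, 3.8, -0.6], "twist": 1.2, "grip": 85},
    {"linear": [-0.6, 5.7, -0.9], "twist": 1.8, "grip": 85},
    {"linear": [-0.8, 7.6, -1.2], "twist": 2.5, "grip": 85},
    {"linear": [-1.1, 9.5, -1.5], "twist": 3.3, "grip": 85}
  ]
}}

```text
clock: 7.85
ee_pos: [0.4137, -0.0046, 0.2347]
tcp_rot: [-180.0, -0.0, -13.1]
wrist_force: [2.4, -0.3, 0.8]
gripper_width: 0.992
finger_force: 0.0
```

```bash
python3 go.py 0.395 -0.265 0.24 -13
```

```text
t 7.8 lin [ 1.627 10.315 -0.213] twist -0.015 dist mm 261 F [ 2.4 -0.3  0.8] pos [ 0.4137 -0.0046  0.2347] rpy [-1.7998e+02 -3.0000e-02 -1.3070e+01] w 84.7 ff 0.0
```

{"method": "jog_arm", "body": {
  "deltas": [
    {"linear": [0.3, 2, -0.2], "twist": 0, "grip": 85},
    {"linear": [0.6, 3.9, -0.2], "twist": 0, "grip": 85},
    {"linear": [0.9, 5.8, -0.2], "twist": 0, "grip": 85},
    {"linear": [1.2, 7.7, -0.2], "twist": 0, "grip": 85},
    {"linear": [1.5, 9.6, -0.2], "twist": 0, "grip": 85}
  ]
}}

```text
clock: 8.35
ee_pos: [0.3963, -0.2472, 0.2395]
tcp_rot: [-180.0, -0.0, -13.0]
wrist_force: [2.0, 0.1, 0.4]
gripper_width: 0.996
finger_force: 0.0
```

{"method": "jog_arm", "body": {
  "deltas": [
    {"linear": [0.1, 0.7, 0], "twist": 0, "grip": 85},
    {"linear": [0.1, 0.7, 0], "twist": 0, "grip": 85},
    {"linear": [0.1, 0.7, 0], "twist": 0, "grip": 85},
    {"linear": [0.1, 0.7, 0], "twist": 0, "grip": 85}
  ]
}}

```text
clock: 8.75
ee_pos: [0.3956, -0.262, 0.2393]
tcp_rot: [-180.0, -0.0, -12.9]
wrist_force: [0.1, -0.5, 0.6]
gripper_width: 0.994
finger_force: 0.0
```

```bash
cat > look.py <<'E'
import sys
from fit import *
f=sys.argv[1]
i=grab('wrist',f);im=i['pixels'];W=cloud(i);np.save('wrist0.npy',W)
for a in sys.argv[2:]:
    c,x,y,b=a.split(',');
    if c[:2]=='t_':
        c=c[2:];k=masks(im)[c]&(W[:,:,2]>.025)&(W[:,:,2]<.036)&(np.linalg.norm(W[:,:,:2]-np.array([float(x),float(y)]),axis=2)<.15)
        r=cv2.minAreaRect((W[k][:,:2]*1000).astype(np.float32));print('tray',c,k.sum(),np.round(r[0],1),np.round(r[1],1),r[2])
    else: model(im,W,c,(float(x),float(y)),float(b))
E
python3 look.py w2.png blue,.42,-.274,.003 t_yellow,.432,-.256,0; python3 go.py 0.42 -0.273 0.021 -13
```

```text
blue n 1552 ctr [ 419.8 -275.3] size [46.2 60.2] xdir -13.3 top z 0.0247 red-cent [ 421. -279.   25.]
   px 307 348 128 181
tray yellow 4553 [ 432.6 -256.6] [212.7 147.5] 86.52385711669922
t 8.8 lin [1.047 0.218 8.737] twist 0.025 dist mm 220 F [-0.3 -0.6  0. ] pos [ 0.3956 -0.2619  0.2394] rpy [-1.7999e+02 -2.0000e-02 -1.2880e+01] w 84.8 ff 0.0
```

View pics/w2.png

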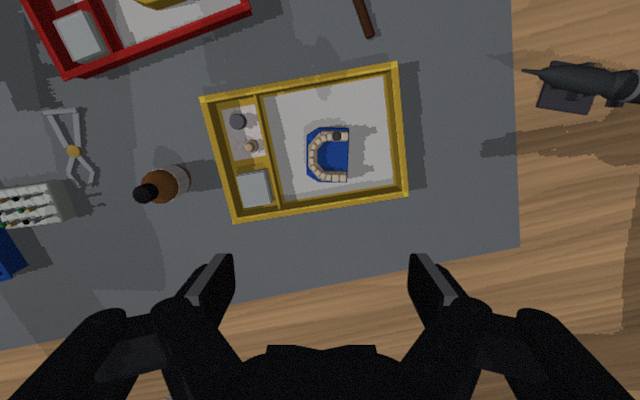

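{"method": "jog_arm", "body": {
  "deltas": [
    {"linear": [1.05, 0.27, 1.5], "twist": 0, "grip": 85},
    {"linear": [1.05, 0.27, 3], "twist": 0, "grip": 85},
    {"linear": [1.05, 0.27, 4.8], "twist": 0, "grip": 85},
    {"linear": [1.05, 0.27, 6], "twist": 0, "grip": 85},
    {"linear": [1.05, 0.27, 6.4], "twist": 0, "grip": 85}
  ]
}}

```text
clock: 9.3
ee_pos: [0.4178, -0.2735, 0.0764]
tcp_rot: [-179.9, 0.3, -12.9]
wrist_force: [-0.4, 0.0, -0.2]
gripper_width: 0.996
finger_force: 0.0
```

```bash
python3 go.py 0.42 -0.2743 0.0215 -13.2
```

```text
t 9.3 lin [0.105 0.014 2.194] twist 0.063 dist mm 55 F [-0.4  0.  -0.2] pos [ 0.4178 -0.2735  0.0764] rpy [-179.94    0.32  -12.89] w 85.1 ff 0.0
```

{"method": "jog_arm", "body": {
  "deltas": [
    {"linear": [0, 0, 0.7], "twist": 0.06, "grip": 80},
    {"linear": [0, 0, 1.3], "twist": 0.06, "grip": 80},
    {"linear": [0, 0, 1.8], "twist": 0.06, "grip": 80},
    {"linear": [0, 0, 2.0], "twist": 0.06, "grip": 80},
    {"linear": [0, 0, 2.0], "twist": 0.06, "grip": 80}
  ]
}}

```text
clock: 9.8
ee_pos: [0.4201, -0.2751, 0.0298]
tcp_rot: [180.0, -0.0, -13.2]
wrist_force: [-0.0, 0.1, 0.6]
gripper_width: 0.935
finger_force: 0.0
```

```bash
python3 go.py 0.42 -0.2743 0.0222 -13.2
```

```text
t 9.8 lin [-0.01  -0.03   0.305] twist -0.0 dist mm 8 F [-0.   0.1  0.6] pos [ 0.4201 -0.2751  0.0298] rpy [ 1.7998e+02 -3.0000e-02 -1.3200e+01] w 79.9 ff 0.0
```

{"method": "jog_arm", "body": {
  "deltas": [
    {"linear": [0, 0, 0.2], "twist": 0, "grip": 80},
    {"linear": [0, 0, 0.29], "twist": 0, "grip": 65},
    {"linear": [0, 0, 0.29], "twist": 0, "grip": 50},
    {"linear": [0, 0, 0.29], "twist": 0, "grip": 30},
    {"linear": [0, 0, 0.29], "twist": 0, "grip": 30}
  ]
}}

```text
clock: 10.3
ee_pos: [0.4199, -0.2755, 0.0226]
tcp_rot: [180.0, -0.1, -13.3]
wrist_force: [-1.7, -0.0, 3.1]
gripper_width: 0.549
finger_force: 63.4
```

{"method": "jog_arm", "body": {
  "deltas": [
    {"linear": [0, 0, 0], "twist": 0, "grip": 30},
    {"linear": [0, 0, 0], "twist": 0, "grip": 30},
    {"linear": [0, 0, 0], "twist": 0, "grip": 30}
  ]
}}

```text
clock: 10.6
ee_pos: [0.4199, -0.2755, 0.0225]
tcp_rot: [180.0, -0.1, -13.2]
wrist_force: [-0.7, 0.7, 5.5]
gripper_width: 0.546
finger_force: 63.5
```

{"method": "jog_arm", "body": {
  "deltas": [
    {"linear": [0, 0, -0.4], "twist": 0, "grip": 30},
    {"linear": [0, 0, -1], "twist": 0, "grip": 30},
    {"linear": [0, 0, -2.5], "twist": 0, "grip": 30},
    {"linear": [0, 0, -4], "twist": 0, "grip": 30},
    {"linear": [0, 0, -5.8], "twist": 0, "grip": 30}
  ]
}}

```text
clock: 11.1
ee_pos: [0.4182, -0.2747, 0.1676]
tcp_rot: [-180.0, 0.2, -13.3]
wrist_force: [1.4, -0.1, -0.7]
gripper_width: 0.547
finger_force: 62.8
```

```bash
python3 go.py 0.56 0 0.17 -7
```

```text
t 11.1 lin [  2.997 -11.998  -0.095] twist -1.255 dist mm 309 F [ 1.4 -0.1 -0.7] pos [ 0.4182 -0.2747  0.1676] rpy [-179.95    0.19  -13.28] w 46.7 ff 62.79135704040527
```

{"method": "jog_arm", "body": {
  "deltas": [
    {"linear": [0.45, -1.9, -0.2], "twist": -0.3, "grip": 30},
    {"linear": [0.9, -3.8, -0.4], "twist": -0.6, "grip": 30},
    {"linear": [1.35, -5.7, -0.6], "twist": -0.9, "grip": 30},
    {"linear": [1.8, -7.6, -0.8], "twist": -1.25, "grip": 30},
    {"linear": [2.25, -9.5, -1.0], "twist": -1.25, "grip": 30}
  ]
}}

```text
clock: 11.6
ee_pos: [0.5287, -0.0552, 0.1924]
tcp_rot: [-180.0, 0.0, -7.0]
wrist_force: [0.9, -0.9, -1.5]
gripper_width: 0.549
finger_force: 62.8
```

```bash
python3 go.py 0.56 0.09 0.2 -7
```

```text
t 11.6 lin [ 0.537 -5.915 -0.302] twist 0.007 dist mm 149 F [ 0.9 -0.9 -1.5] pos [ 0.5287 -0.0552  0.1924] rpy [-1.7999e+02  3.0000e-02 -6.9700e+00] w 46.9 ff 62.79692888259888
```

{"method": "jog_arm", "body": {
  "deltas": [
    {"linear": [0.2, -1.7, -0.3], "twist": 0, "grip": 30},
    {"linear": [0.4, -3.4, -0.3], "twist": 0, "grip": 30},
    {"linear": [0.5, -5.0, -0.3], "twist": 0, "grip": 30},
    {"linear": [0.5, -5.9, -0.3], "twist": 0, "grip": 30},
    {"linear": [0.5, -5.9, -0.3], "twist": 0, "grip": 30}
  ]
}}

```text
clock: 12.1
ee_pos: [0.5588, 0.0905, 0.1989]
tcp_rot: [180.0, 0.1, -6.8]
wrist_force: [-0.0, -0.1, -1.9]
gripper_width: 0.548
finger_force: 62.8
```

```bash
python3 look.py w3.png ; python3 go.py 0.624 0.0995 0.2 -7
python3 - <<'E'
from h import *
W=np.load('wrist0.npy');im=cv2.imread('pics/w3.png')
c=np.array([.6243,.0995]);a=np.radians(-7);ex=np.array([np.cos(a),np.sin(a)]);ey=np.array([-ex[1],ex[0]])
d=W[:,:,:2]-c;X=d@ex;Y=d@ey;Z=W[:,:,2]
for lo,hi in((.06,.067),(.067,.073),(.076,.084),(.084,.092),(.092,.103)):
    k=(Z>lo)&(Z<hi)&(abs(X)<.1)&(abs(Y)<.06)
    for s in (-1,0,1):
        q=k&((X*s>.02) if s else abs(X)<.02)
        if q.sum()>5: print(lo,s,q.sum(),'X',np.percentile(X[q],[2,98]).round(4),'Y',np.percentile(Y[q],[2,98]).round(4))
E
```

```text
t 12.2 lin [ 2.543 -0.729 -0.039] twist 0.023 dist mm 66 F [ 0.1 -0.6 -1.6] pos [0.5587 0.089  0.1991] rpy [ 1.7997e+02  8.0000e-02 -6.8800e+00] w 46.9 ff 62.827545404434204
0.06 -1 760 X [-0.0677 -0.0238] Y [-0.0165  0.0185]
0.06 0 51 X [-0.0187  0.019 ] Y [-0.0165  0.0191]
0.06 1 1168 X [0.0236 0.0682] Y [-0.0165  0.0184]
0.067 -1 224 X [-0.0679 -0.0205] Y [-0.0148  0.0167]
0.067 0 2047 X [-0.019   0.0188] Y [-0.0156  0.0172]
0.067 1 392 X [0.0202 0.0684] Y [-0.0149  0.0167]
0.076 -1 239 X [-0.0722 -0.0282] Y [-0.0141  0.0174]
0.076 1 679 X [0.0286 0.0746] Y [-0.0151  0.0165]
0.084 -1 323 X [-0.036 -0.03 ] Y [-0.0133  0.0153]
0.084 1 373 X [0.0296 0.0358] Y [-0.0135  0.0153]
0.092 -1 414 X [-0.0433 -0.0352] Y [-0.0134  0.0153]
0.092 1 570 X [0.0356 0.0438] Y [-0.0137  0.0152]
```

View pics/w3.png

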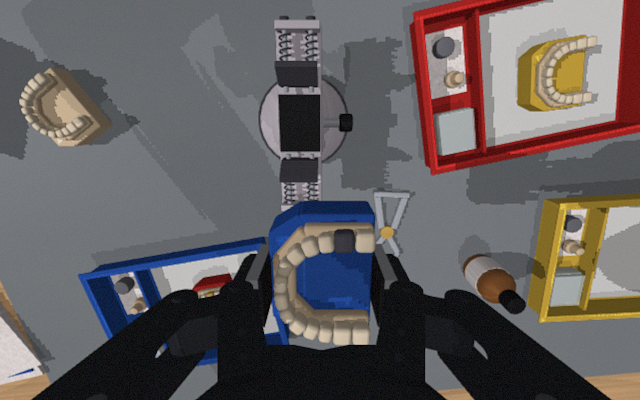

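{"method": "jog_arm", "body": {
  "deltas": [
    {"linear": [1.2, -0.4, -0.04], "twist": 0.02, "grip": 30},
    {"linear": [2.0, -0.65, -0.04], "twist": 0.02, "grip": 30},
    {"linear": [2.57, -0.77, -0.04], "twist": 0.02, "grip": 30},
    {"linear": [2.57, -0.77, -0.04], "twist": 0.02, "grip": 30},
    {"linear": [2.57, -0.77, -0.04], "twist": 0.02, "grip": 30}
  ]
}}

```text
clock: 12.65
ee_pos: [0.6248, 0.0981, 0.2002]
tcp_rot: [180.0, 0.1, -7.2]
wrist_force: [0.5, -0.5, -1.2]
gripper_width: 0.553
finger_force: 62.8
```

{"method": "jog_arm", "body": {
  "deltas": [
    {"linear": [0, 0, 0.7], "twist": 0, "grip": 30},
    {"linear": [0, 0, 1.4], "twist": 0, "grip": 30},
    {"linear": [0, 0, 2.1], "twist": 0, "grip": 30},
    {"linear": [0, 0, 2.6], "twist": 0, "grip": 30},
    {"linear": [0, 0, 2.6], "twist": 0, "grip": 30}
  ]
}}

```text
clock: 13.15
ee_pos: [0.6236, 0.0985, 0.1339]
tcp_rot: [179.9, 0.2, -7.1]
wrist_force: [-0.5, 0.6, -1.4]
gripper_width: 0.548
finger_force: 62.8
```

```bash
python3 go.py 0.6247 0.1004 0.0895 -7
```

```text
t 13.2 lin [ 0.04  -0.084  1.775] twist -0.026 dist mm 44 F [-0.5  0.6 -1.4] pos [0.6236 0.0985 0.1339] rpy [179.92   0.2   -7.13] w 46.8 ff 62.837315797805786
```

{"method": "jog_arm", "body": {
  "deltas": [
    {"linear": [0.01, -0.08, 0.2], "twist": -0.02, "grip": 30},
    {"linear": [0.01, -0.08, 0.4], "twist": -0.02, "grip": 30},
    {"linear": [0.01, -0.08, 0.5], "twist": -0.02, "grip": 30},
    {"linear": [0.01, -0.08, 0.5], "twist": -0.02, "grip": 30},
    {"linear": [0.01, -0.08, 0.5], "twist": -0.02, "grip": 30}
  ]
}}

```text
clock: 13.65
ee_pos: [0.6259, 0.101, 0.1233]
tcp_rot: [-180.0, -0.0, -7.0]
wrist_force: [-0.6, -0.0, -0.3]
gripper_width: 0.548
finger_force: 62.8
```

```bash
python3 go.py 0.6247 0.1004 0.0895 -7
```

```text
t 13.7 lin [-0.045  0.032  1.35 ] twist -0.001 dist mm 34 F [-0.6 -0.  -0.3] pos [0.6259 0.101  0.1233] rpy [-1.80e+02 -2.00e-02 -7.01e+00] w 46.8 ff 62.83772349357605
```

{"method": "jog_arm", "body": {
  "deltas": [
    {"linear": [-0.03, 0.02, 0.2], "twist": 0, "grip": 30},
    {"linear": [-0.03, 0.02, 0.4], "twist": 0, "grip": 30},
    {"linear": [-0.03, 0.02, 0.6], "twist": 0, "grip": 30},
    {"linear": [-0.03, 0.02, 0.8], "twist": 0, "grip": 30},
    {"linear": [-0.03, 0.02, 0.8], "twist": 0, "grip": 30}
  ]
}}

```text
clock: 14.15
ee_pos: [0.625, 0.1006, 0.1025]
tcp_rot: [180.0, 0.0, -7.0]
wrist_force: [-0.2, 0.5, -0.4]
gripper_width: 0.545
finger_force: 63.1
```

{"method": "jog_arm", "body": {
  "deltas": [
    {"linear": [0, 0, 0.1], "twist": 0, "grip": 30},
    {"linear": [0, 0, 0.2], "twist": 0, "grip": 30},
    {"linear": [0, 0, 0.3], "twist": 0, "grip": 30},
    {"linear": [0, 0, 0.4], "twist": 0, "grip": 30},
    {"linear": [0, 0, 0.4], "twist": 0, "grip": 30}
  ]
}}

```text
clock: 14.65
ee_pos: [0.625, 0.1006, 0.0925]
tcp_rot: [180.0, 0.0, -7.0]
wrist_force: [1.8, -0.8, -2.8]
gripper_width: 0.545
finger_force: 62.9
```

```bash
python3 go.py 0.6247 0.1004 0.0895 -7
```

```text
t 14.7 lin [-0.011  0.011  0.119] twist -0.002 dist mm 3 F [ 1.8 -0.8 -2.8] pos [0.625  0.1006 0.0925] rpy [ 1.7999e+02  1.0000e-02 -7.0100e+00] w 46.6 ff 62.852725982666016
```

{"method": "jog_arm", "body": {
  "deltas": [
    {"linear": [0, 0, 0.04], "twist": 0, "grip": 30},
    {"linear": [0, 0, 0.08], "twist": 0, "grip": 30},
    {"linear": [0, 0, 0.12], "twist": 0, "grip": 30},
    {"linear": [0, 0, 0.12], "twist": 0, "grip": 30},
    {"linear": [0, 0, 0.12], "twist": 0, "grip": 30}
  ]
}}

```text
clock: 15.15
ee_pos: [0.625, 0.1007, 0.09]
tcp_rot: [-180.0, -0.0, -7.0]
wrist_force: [1.3, -0.3, -1.8]
gripper_width: 0.542
finger_force: 62.9
```

{"method": "jog_arm", "body": {
  "deltas": [
    {"linear": [0, 0, 0.02], "twist": 0, "grip": 30},
    {"linear": [0, 0, 0.02], "twist": 0, "grip": 30}
  ]
}}

```text
clock: 15.35
ee_pos: [0.625, 0.1007, 0.0896]
tcp_rot: [-180.0, -0.0, -7.0]
wrist_force: [1.0, 0.1, -0.7]
gripper_width: 0.546
finger_force: 63.0
```

{"method": "jog_arm", "body": {
  "deltas": [
    {"linear": [0, 0, 0.03], "twist": 0, "grip": 30},
    {"linear": [0, 0, 0.05], "twist": 0, "grip": 30},
    {"linear": [0, 0, 0.05], "twist": 0, "grip": 30},
    {"linear": [0, 0, 0.05], "twist": 0, "grip": 30}
  ]
}}

```text
clock: 15.75
ee_pos: [0.625, 0.1007, 0.0896]
tcp_rot: [-180.0, -0.1, -7.0]
wrist_force: [-2.5, 0.8, 7.1]
gripper_width: 0.547
finger_force: 63.8
```

{"method": "jog_arm", "body": {
  "deltas": [
    {"linear": [0, 0, 0.03], "twist": 0, "grip": 30},
    {"linear": [0, 0, 0.03], "twist": 0, "grip": 30},
    {"linear": [0, 0, 0.03], "twist": 0, "grip": 30}
  ]
}}

```text
clock: 16.05
ee_pos: [0.625, 0.1007, 0.0896]
tcp_rot: [-180.0, -0.1, -7.0]
wrist_force: [-4.2, -0.4, 10.0]
gripper_width: 0.543
finger_force: 64.2
```

{"method": "jog_arm", "body": {
  "deltas": [
    {"linear": [0, 0, 0], "twist": 0, "grip": 60},
    {"linear": [0, 0, 0], "twist": 0, "grip": 75},
    {"linear": [0, 0, 0], "twist": 0, "grip": 80},
    {"linear": [0, 0, 0], "twist": 0, "grip": 80},
    {"linear": [0, 0, 0], "twist": 0, "grip": 80}
  ]
}}

```text
clock: 16.55
ee_pos: [0.6249, 0.1006, 0.0873]
tcp_rot: [180.0, 0.0, -7.0]
wrist_force: [-0.5, 0.0, 0.7]
gripper_width: 0.936
finger_force: 0.0
```

{"method": "jog_arm", "body": {
  "deltas": [
    {"linear": [0, 0, -1], "twist": 0, "grip": 80},
    {"linear": [0, 0, -2], "twist": 0, "grip": 80},
    {"linear": [0, 0, -3.5], "twist": 0, "grip": 80},
    {"linear": [0, 0, -4.5], "twist": 0, "grip": 80},
    {"linear": [0, 0, -6], "twist": 0, "grip": 80}
  ]
}}

```text
clock: 17.05
ee_pos: [0.6241, 0.1006, 0.2373]
tcp_rot: [180.0, 0.2, -7.0]
wrist_force: [-0.5, -0.1, -1.0]
gripper_width: 0.935
finger_force: 0.0
```

```bash
python3 go.py 0.61 -0.1395 0.25 2.9
```

```text
t 17.1 lin [ 0.612  9.601 -0.504] twist -1.983 dist mm 241 F [-0.5 -0.1 -1. ] pos [0.6241 0.1006 0.2373] rpy [ 1.7996e+02  1.6000e-01 -7.0200e+00] w 79.9 ff 0.0
```

{"method": "jog_arm", "body": {
  "deltas": [
    {"linear": [0.1, 1.9, -0.1], "twist": -0.4, "grip": 85},
    {"linear": [0.2, 3.8, -0.2], "twist": -0.8, "grip": 85},
    {"linear": [0.3, 5.7, -0.3], "twist": -1.2, "grip": 85},
    {"linear": [0.4, 7.6, -0.4], "twist": -1.6, "grip": 85},
    {"linear": [0.6, 9.5, -0.5], "twist": -1.98, "grip": 85}
  ]
}}

```text
clock: 17.55
ee_pos: [0.6103, -0.1386, 0.2504]
tcp_rot: [180.0, -0.0, 3.0]
wrist_force: [0.1, 0.1, 0.6]
gripper_width: 0.997
finger_force: 0.0
```

{"method": "jog_arm", "body": {
  "deltas": [
    {"linear": [0, 0, 0], "twist": 0, "grip": 85},
    {"linear": [0, 0, 0], "twist": 0, "grip": 85},
    {"linear": [0, 0, 0], "twist": 0, "grip": 85}
  ]
}}

```text
clock: 17.85
ee_pos: [0.6109, -0.1364, 0.2498]
tcp_rot: [-180.0, 0.0, 2.9]
wrist_force: [-0.4, -0.2, 0.5]
gripper_width: 0.998
finger_force: 0.0
```

```bash
python3 look.py w4.png blue,.6247,.1004,.07 yellow,.637,-.1395,.003 t_red,.641,-.12,0; python3 go.py 0.637 -0.1395 0.0225 2.9
```

```text
blue n 2385 ctr [625.   98.9] size [47.1 62.3] xdir -6.3 top z 0.0915 red-cent [627.  92.  91.]
   px 40 107 130 198
yellow n 1784 ctr [ 637.8 -141.2] size [61.  47.4] xdir 2.7 top z 0.0247 red-cent [ 641. -145.   25.]
   px 306 346 127 179
tray red 4321 [ 641.5 -120.9] [147.4 212.8] 5.262035846710205
t 17.9 lin [1.035 0.198 9.095] twist 0.01 dist mm 229 F [-0.2 -0.4  0.6] pos [ 0.611  -0.1359  0.2499] rpy [-1.7999e+02  1.0000e-02  2.9500e+00] w 85.1 ff 0.0
```

View pics/w4.png

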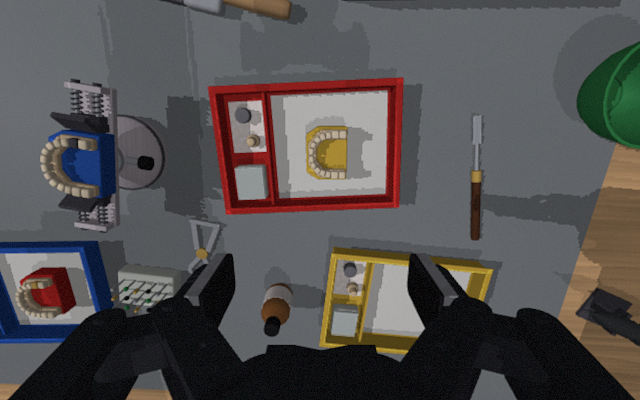

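{"method": "jog_arm", "body": {
  "deltas": [
    {"linear": [1.05, 0.21, 1.5], "twist": 0, "grip": 85},
    {"linear": [1.05, 0.21, 3], "twist": 0, "grip": 85},
    {"linear": [1.05, 0.21, 4.8], "twist": 0, "grip": 85},
    {"linear": [1.05, 0.21, 6.4], "twist": 0, "grip": 85},
    {"linear": [1.05, 0.21, 7], "twist": 0, "grip": 80}
  ]
}}

```text
clock: 18.4
ee_pos: [0.6347, -0.1388, 0.0699]
tcp_rot: [-179.9, 0.4, 3.0]
wrist_force: [-1.1, 0.3, -0.2]
gripper_width: 0.94
finger_force: 0.0
```

{"method": "jog_arm", "body": {
  "deltas": [
    {"linear": [0, 0, 0.4], "twist": 0, "grip": 80},
    {"linear": [0, 0, 0.8], "twist": 0, "grip": 80},
    {"linear": [0, 0, 0.8], "twist": 0, "grip": 80},
    {"linear": [0, 0, 0.8], "twist": 0, "grip": 80}
  ]
}}

```text
clock: 18.8
ee_pos: [0.6381, -0.1406, 0.0561]
tcp_rot: [180.0, -0.1, 2.9]
wrist_force: [0.0, -0.4, 1.3]
gripper_width: 0.937
finger_force: 0.0
```

```bash
python3 go.py 0.6375 -0.1403 0.0225 2.8
```

```text
t 18.8 lin [-0.025 -0.015  1.344] twist 0.025 dist mm 34 F [ 0.  -0.4  1.3] pos [ 0.6381 -0.1406  0.0561] rpy [ 1.7998e+02 -1.0000e-01  2.9200e+00] w 80.0 ff 0.0
```

{"method": "jog_arm", "body": {
  "deltas": [
    {"linear": [-0.02, 0, 0.5], "twist": 0, "grip": 80},
    {"linear": [-0.02, 0, 0.9], "twist": 0, "grip": 80},
    {"linear": [-0.02, 0, 1.2], "twist": 0, "grip": 80},
    {"linear": [-0.02, 0, 1.28], "twist": 0, "grip": 80},
    {"linear": [-0.02, 0, 1.28], "twist": 0, "grip": 80}
  ]
}}

```text
clock: 19.3
ee_pos: [0.6365, -0.1409, 0.0224]
tcp_rot: [180.0, 0.1, 2.9]
wrist_force: [-0.8, -0.3, 0.9]
gripper_width: 0.939
finger_force: 0.0
```

```bash
python3 go.py 0.6375 -0.1403 0.0225 2.8
```

```text
t 19.3 lin [ 0.039 -0.023 -0.004] twist 0.018 dist mm 1 F [-0.8 -0.3  0.9] pos [ 0.6365 -0.1409  0.0224] rpy [1.80e+02 6.00e-02 2.89e+00] w 80.2 ff 0.0
```

{"method": "jog_arm", "body": {
  "deltas": [
    {"linear": [0, 0, 0], "twist": 0, "grip": 65},
    {"linear": [0, 0, 0], "twist": 0, "grip": 50},
    {"linear": [0, 0, 0], "twist": 0, "grip": 30},
    {"linear": [0, 0, 0], "twist": 0, "grip": 30},
    {"linear": [0, 0, 0], "twist": 0, "grip": 30}
  ]
}}

```text
clock: 19.8
ee_pos: [0.6374, -0.1409, 0.0239]
tcp_rot: [180.0, -0.1, 2.9]
wrist_force: [-0.8, 1.7, 4.4]
gripper_width: 0.549
finger_force: 64.0
```

{"method": "jog_arm", "body": {
  "deltas": [
    {"linear": [0, 0, 0], "twist": 0, "grip": 30},
    {"linear": [0, 0, 0], "twist": 0, "grip": 30},
    {"linear": [0, 0, 0], "twist": 0, "grip": 30}
  ]
}}

```text
clock: 20.1
ee_pos: [0.6374, -0.1409, 0.0239]
tcp_rot: [180.0, -0.1, 2.9]
wrist_force: [-0.8, 1.6, 4.7]
gripper_width: 0.543
finger_force: 64.1
```

{"method": "jog_arm", "body": {
  "deltas": [
    {"linear": [0, 0, -0.4], "twist": 0, "grip": 30},
    {"linear": [0, 0, -1], "twist": 0, "grip": 30},
    {"linear": [0, 0, -2.5], "twist": 0, "grip": 30},
    {"linear": [0, 0, -4], "twist": 0, "grip": 30},
    {"linear": [0, 0, -5.8], "twist": 0, "grip": 30}
  ]
}}

```text
clock: 20.6
ee_pos: [0.6355, -0.1406, 0.168]
tcp_rot: [-179.9, 0.2, 2.9]
wrist_force: [0.8, 0.2, -1.0]
gripper_width: 0.545
finger_force: 63.5
```

```bash
python3 go.py 0.431 -0.283 0.17 -3.4
```

```text
t 20.6 lin [-8.454  5.276 -0.049] twist 1.256 dist mm 249 F [ 0.8  0.2 -1. ] pos [ 0.6355 -0.1406  0.168 ] rpy [-179.95    0.23    2.88] w 46.5 ff 63.4502899646759
```

{"method": "jog_arm", "body": {
  "deltas": [
    {"linear": [-1.5, 0.95, 0], "twist": 0.3, "grip": 30},
    {"linear": [-3.2, 2.0, 0], "twist": 0.6, "grip": 30},
    {"linear": [-4.9, 3.05, 0], "twist": 0.9, "grip": 30},
    {"linear": [-6.6, 4.1, 0], "twist": 1.25, "grip": 30},
    {"linear": [-8.1, 5.05, 0], "twist": 1.25, "grip": 30}
  ]
}}

```text
clock: 21.1
ee_pos: [0.4383, -0.2778, 0.1681]
tcp_rot: [-180.0, 0.1, -3.4]
wrist_force: [0.7, -0.2, -1.3]
gripper_width: 0.542
finger_force: 63.5
```

{"method": "jog_arm", "body": {
  "deltas": [
    {"linear": [-0.32, 0.26, 1.2], "twist": 0, "grip": 30},
    {"linear": [-0.32, 0.26, 2.4], "twist": 0, "grip": 30},
    {"linear": [-0.32, 0.26, 3.6], "twist": 0, "grip": 30},
    {"linear": [-0.32, 0.26, 4.5], "twist": 0, "grip": 30},
    {"linear": [-0.32, 0.26, 4.5], "twist": 0, "grip": 30}
  ]
}}

```text
clock: 21.6
ee_pos: [0.4297, -0.2821, 0.0525]
tcp_rot: [-179.8, 0.4, -3.4]
wrist_force: [0.2, -0.1, -1.1]
gripper_width: 0.546
finger_force: 63.4
```

```bash
python3 go.py 0.431 -0.283 0.0245 -3.4
```

```text
t 21.6 lin [0.06  0.036 1.119] twist -0.004 dist mm 28 F [ 0.2 -0.1 -1.1] pos [ 0.4297 -0.2821  0.0525] rpy [-179.85    0.41   -3.42] w 46.6 ff 63.4186327457428
```

{"method": "jog_arm", "body": {
  "deltas": [
    {"linear": [0, 0, 0.5], "twist": 0, "grip": 30},
    {"linear": [0, 0, 0.8], "twist": 0, "grip": 30},
    {"linear": [0, 0, 0.95], "twist": 0, "grip": 30},
    {"linear": [0, 0, 0.95], "twist": 0, "grip": 30},
    {"linear": [0, 0, 0.95], "twist": 0, "grip": 30}
  ]
}}

```text
clock: 22.1
ee_pos: [0.433, -0.2833, 0.0324]
tcp_rot: [180.0, -0.0, -3.3]
wrist_force: [-0.4, 0.5, -1.2]
gripper_width: 0.545
finger_force: 63.5
```

```bash
python3 go.py 0.431 -0.283 0.0239 -3.4
```

```text
t 22.1 lin [-0.079 -0.009  0.341] twist 0.01 dist mm 9 F [-0.4  0.5 -1.2] pos [ 0.433  -0.2833  0.0324] rpy [ 1.7998e+02 -5.0000e-02 -3.3500e+00] w 46.6 ff 63.478134870529175
```

{"method": "jog_arm", "body": {
  "deltas": [
    {"linear": [0, 0, 0.12], "twist": 0, "grip": 30},
    {"linear": [0, 0, 0.22], "twist": 0, "grip": 30},
    {"linear": [0, 0, 0.3], "twist": 0, "grip": 30},
    {"linear": [0, 0, 0.36], "twist": 0, "grip": 30},
    {"linear": [0, 0, 0.36], "twist": 0, "grip": 30}
  ]
}}

```text
clock: 22.6
ee_pos: [0.4326, -0.2832, 0.0238]
tcp_rot: [180.0, -0.0, -3.3]
wrist_force: [-4.0, 2.7, 9.1]
gripper_width: 0.544
finger_force: 64.6
```

{"method": "jog_arm", "body": {
  "deltas": [
    {"linear": [0, 0, -0.03], "twist": 0, "grip": 60},
    {"linear": [0, 0, -0.03], "twist": 0, "grip": 70},
    {"linear": [0, 0, -0.03], "twist": 0, "grip": 75},
    {"linear": [0, 0, -0.03], "twist": 0, "grip": 75},
    {"linear": [0, 0, -0.03], "twist": 0, "grip": 75}
  ]
}}

```text
clock: 23.1
ee_pos: [0.4325, -0.2832, 0.0234]
tcp_rot: [-180.0, 0.0, -3.4]
wrist_force: [-0.1, 0.8, 0.5]
gripper_width: 0.881
finger_force: 0.0
```

{"method": "jog_arm", "body": {
  "deltas": [
    {"linear": [0, 0, -0.6], "twist": 0, "grip": 75},
    {"linear": [0, 0, -2], "twist": 0, "grip": 75},
    {"linear": [0, 0, -3.9], "twist": 0, "grip": 75},
    {"linear": [0, 0, -5.7], "twist": 0, "grip": 75},
    {"linear": [0, 0, -7.5], "twist": 0, "grip": 80}
  ]
}}

```text
clock: 23.6
ee_pos: [0.4322, -0.2831, 0.213]
tcp_rot: [180.0, -0.0, -3.4]
wrist_force: [1.3, -0.5, -1.0]
gripper_width: 0.93
finger_force: 0.0
```

```bash
python3 look.py w5.png yellow,.432,-.283,.003; python3 go.py 0.40 0.235 0.23 3.6
```

```text
yellow n 1925 ctr [ 433.2 -283.3] size [47.7 62.3] xdir -3.5 top z 0.0246 red-cent [ 436. -287.   25.]
   px 299 343 153 209
t 23.6 lin [ -2.599 -20.7    -0.519] twist -1.379 dist mm 522 F [ 2.  -2.4  8.8] pos [ 0.4352 -0.2855  0.2215] rpy [179.59  -0.68  -3.3 ] w 80.0 ff 0.0
```

{"method": "jog_arm", "body": {
  "deltas": [
    {"linear": [-0.2, -1.9, -0.1], "twist": -0.3, "grip": 85},
    {"linear": [-0.4, -3.8, -0.2], "twist": -0.6, "grip": 85},
    {"linear": [-0.6, -5.7, -0.3], "twist": -0.9, "grip": 85},
    {"linear": [-0.9, -7.6, -0.4], "twist": -1.2, "grip": 85},
    {"linear": [-1.2, -9.5, -0.5], "twist": -1.38, "grip": 85}
  ]
}}

```text
clock: 24.15
ee_pos: [0.416, -0.0426, 0.2234]
tcp_rot: [-180.0, -0.0, 3.6]
wrist_force: [1.2, 1.4, 0.5]
gripper_width: 0.993
finger_force: 0.0
```

```bash
python3 go.py 0.40 0.235 0.23 3.6
```

```text
t 24.1 lin [  0.054 -11.124  -0.26 ] twist -0.006 dist mm 278 F [1.2 1.4 0.5] pos [ 0.416  -0.0426  0.2234] rpy [-1.7999e+02 -2.0000e-02  3.5700e+00] w 84.8 ff 0.0
```

{"method": "jog_arm", "body": {
  "deltas": [
    {"linear": [0, -1.9, -0.2], "twist": 0, "grip": 85},
    {"linear": [0, -3.8, -0.2], "twist": 0, "grip": 85},
    {"linear": [0, -5.7, -0.2], "twist": 0, "grip": 85},
    {"linear": [0, -7.6, -0.2], "twist": 0, "grip": 85},
    {"linear": [0, -9.5, -0.2], "twist": 0, "grip": 85}
  ]
}}

```text
clock: 24.65
ee_pos: [0.4013, 0.1947, 0.2286]
tcp_rot: [-180.0, -0.0, 3.6]
wrist_force: [0.5, 0.2, -0.5]
gripper_width: 1.0
finger_force: 0.0
```

{"method": "jog_arm", "body": {
  "deltas": [
    {"linear": [0, -1.0, 0], "twist": 0, "grip": 85},
    {"linear": [0, -1.4, 0], "twist": 0, "grip": 85},
    {"linear": [0, -1.4, 0], "twist": 0, "grip": 85},
    {"linear": [0, -1.4, 0], "twist": 0, "grip": 85}
  ]
}}

```text
clock: 25.05
ee_pos: [0.3997, 0.2269, 0.2284]
tcp_rot: [180.0, 0.0, 3.5]
wrist_force: [-1.2, -0.3, -1.0]
gripper_width: 1.0
finger_force: 0.0
```

```bash
python3 look.py w6.png red,.427,.236,.003; python3 go.py 0.427 0.236 0.0225 3.6
```

```text
red n 1717 ctr [427.1 236.2] size [60.5 47.5] xdir 4.0 top z 0.0247 red-cent [429. 232.  25.]
   px 292 335 127 182
t 25.1 lin [ 1.108 -0.308  8.24 ] twist -0.023 dist mm 208 F [-0.3 -0.1  0.4] pos [0.3998 0.2267 0.2285] rpy [179.99   0.     3.49] w 85.5 ff 0.0
```

{"method": "jog_arm", "body": {
  "deltas": [
    {"linear": [1.1, -0.31, 1.5], "twist": 0, "grip": 85},
    {"linear": [1.1, -0.31, 3], "twist": 0, "grip": 85},
    {"linear": [1.1, -0.31, 4.5], "twist": 0, "grip": 85},
    {"linear": [1.1, -0.31, 5.8], "twist": 0, "grip": 85},
    {"linear": [1.1, -0.31, 6.4], "twist": 0, "grip": 80}
  ]
}}

```text
clock: 25.6
ee_pos: [0.4255, 0.2345, 0.0657]
tcp_rot: [179.8, 0.2, 3.4]
wrist_force: [-0.3, -1.0, 1.0]
gripper_width: 0.935
finger_force: 0.0
```

{"method": "jog_arm", "body": {
  "deltas": [
    {"linear": [0, 0, 0.4], "twist": 0, "grip": 80},
    {"linear": [0, 0, 0.8], "twist": 0, "grip": 80},
    {"linear": [0, 0, 0.8], "twist": 0, "grip": 80},
    {"linear": [0, 0, 0.8], "twist": 0, "grip": 80}
  ]
}}

```text
clock: 26.0
ee_pos: [0.4272, 0.2372, 0.0492]
tcp_rot: [-180.0, -0.1, 3.5]
wrist_force: [-0.2, 0.5, -0.8]
gripper_width: 0.937
finger_force: 0.0
```

```bash
python3 go.py 0.427 0.236 0.0225 3.6
```

```text
t 26.0 lin [-0.013  0.049  1.069] twist -0.013 dist mm 27 F [-0.2  0.5 -0.8] pos [0.4272 0.2372 0.0492] rpy [-1.7996e+02 -6.0000e-02  3.5400e+00] w 80.0 ff 0.0
```

{"method": "jog_arm", "body": {
  "deltas": [
    {"linear": [0, 0.03, 0.4], "twist": 0, "grip": 80},
    {"linear": [0, 0.03, 0.8], "twist": 0, "grip": 80},
    {"linear": [0, 0.03, 1.05], "twist": 0, "grip": 80},
    {"linear": [0, 0.03, 1.05], "twist": 0, "grip": 80},
    {"linear": [0, 0.03, 1.05], "twist": 0, "grip": 80}
  ]
}}

```text
clock: 26.5
ee_pos: [0.4267, 0.2363, 0.0221]
tcp_rot: [180.0, 0.0, 3.6]
wrist_force: [-0.1, -0.4, -0.0]
gripper_width: 0.939
finger_force: 0.0
```

{"method": "jog_arm", "body": {
  "deltas": [
    {"linear": [0, 0, 0], "twist": 0, "grip": 65},
    {"linear": [0, 0, 0], "twist": 0, "grip": 50},
    {"linear": [0, 0, 0], "twist": 0, "grip": 30},
    {"linear": [0, 0, 0], "twist": 0, "grip": 30},
    {"linear": [0, 0, 0], "twist": 0, "grip": 30}
  ]
}}

```text
clock: 27.0
ee_pos: [0.4272, 0.2368, 0.0229]
tcp_rot: [-180.0, -0.1, 3.6]
wrist_force: [-1.0, -0.0, 4.4]
gripper_width: 0.548
finger_force: 63.5
```

{"method": "jog_arm", "body": {
  "deltas": [
    {"linear": [0, 0, 0], "twist": 0, "grip": 30},
    {"linear": [0, 0, 0], "twist": 0, "grip": 30},
    {"linear": [0, 0, 0], "twist": 0, "grip": 30}
  ]
}}

```text
clock: 27.3
ee_pos: [0.4272, 0.2367, 0.0229]
tcp_rot: [-180.0, -0.1, 3.6]
wrist_force: [0.1, 0.5, 6.4]
gripper_width: 0.545
finger_force: 63.5
```

{"method": "jog_arm", "body": {
  "deltas": [
    {"linear": [0, 0, -0.4], "twist": 0, "grip": 30},
    {"linear": [0, 0, -1], "twist": 0, "grip": 30},
    {"linear": [0, 0, -2.5], "twist": 0, "grip": 30},
    {"linear": [0, 0, -4.3], "twist": 0, "grip": 30},
    {"linear": [0, 0, -6.2], "twist": 0, "grip": 30}
  ]
}}

```text
clock: 27.8
ee_pos: [0.4258, 0.2355, 0.1785]
tcp_rot: [179.9, 0.1, 3.5]
wrist_force: [0.7, 1.6, -2.4]
gripper_width: 0.542
finger_force: 62.7
```

```bash
python3 go.py 0.50 0.03 0.19 5.2;python3 go.py 0.6435 -0.147 0.19 5.2
```

```text
t 27.8 lin [ 2.456  8.389 -0.454] twist -0.334 dist mm 219 F [ 0.7  1.6 -2.4] pos [0.4258 0.2355 0.1785] rpy [1.7992e+02 1.2000e-01 3.5300e+00] w 46.3 ff 62.68774151802063
t 27.8 lin [ 7.75  15.809 -0.455] twist -0.334 dist mm 440 F [ 0.7  1.6 -2.4] pos [0.4258 0.2355 0.1785] rpy [1.7992e+02 1.2000e-01 3.5300e+00] w 46.3 ff 62.68774151802063
```

{"method": "jog_arm", "body": {
  "deltas": [
    {"linear": [0.5, 1.7, -0.2], "twist": -0.1, "grip": 30},
    {"linear": [1.0, 3.4, -0.4], "twist": -0.2, "grip": 30},
    {"linear": [1.5, 5.1, -0.5], "twist": -0.33, "grip": 30},
    {"linear": [2.0, 6.8, -0.5], "twist": -0.33, "grip": 30},
    {"linear": [2.5, 8.4, -0.5], "twist": -0.33, "grip": 30}
  ]
}}

```text
clock: 28.3
ee_pos: [0.5019, 0.0287, 0.19]
tcp_rot: [-180.0, 0.0, 5.2]
wrist_force: [1.3, 0.1, -0.7]
gripper_width: 0.546
finger_force: 62.8
```

```bash
python3 go.py 0.6435 -0.147 0.19 5.2
```

```text
t 28.3 lin [ 5.007e+00  7.512e+00 -4.000e-03] twist -0.003 dist mm 226 F [ 1.3  0.1 -0.7] pos [0.5019 0.0287 0.19  ] rpy [-1.7998e+02  3.0000e-02  5.1900e+00] w 46.6 ff 62.75365591049194
```

{"method": "jog_arm", "body": {
  "deltas": [
    {"linear": [1.0, 1.5, 0], "twist": 0, "grip": 30},
    {"linear": [2.0, 3.0, 0], "twist": 0, "grip": 30},
    {"linear": [3.0, 4.5, 0], "twist": 0, "grip": 30},
    {"linear": [4.0, 6.0, 0], "twist": 0, "grip": 30},
    {"linear": [5.0, 7.4, 0], "twist": 0, "grip": 30}
  ]
}}

```text
clock: 28.8
ee_pos: [0.6436, -0.1441, 0.1895]
tcp_rot: [-180.0, 0.1, 5.2]
wrist_force: [0.8, 0.9, -1.7]
gripper_width: 0.544
finger_force: 62.7
```

{"method": "jog_arm", "body": {
  "deltas": [
    {"linear": [0, 0, 1.2], "twist": 0, "grip": 30},
    {"linear": [0, 0, 2.4], "twist": 0, "grip": 30},
    {"linear": [0, 0, 3.6], "twist": 0, "grip": 30},
    {"linear": [0, 0, 4.8], "twist": 0, "grip": 30},
    {"linear": [0, 0, 5.3], "twist": 0, "grip": 30}
  ]
}}

```text
clock: 29.3
ee_pos: [0.6408, -0.142, 0.0536]
tcp_rot: [-179.9, 0.4, 5.1]
wrist_force: [-0.6, -0.0, -3.3]
gripper_width: 0.544
finger_force: 62.7
```

{"method": "jog_arm", "body": {
  "deltas": [
    {"linear": [0, 0, 0], "twist": 0, "grip": 30},
    {"linear": [0, 0, 0], "twist": 0, "grip": 30},
    {"linear": [0, 0, 0], "twist": 0, "grip": 30}
  ]
}}

```text
clock: 29.6
ee_pos: [0.6446, -0.1425, 0.0595]
tcp_rot: [180.0, -0.2, 5.2]
wrist_force: [0.0, -0.0, -2.2]
gripper_width: 0.549
finger_force: 62.7
```

```bash
python3 go.py 0.6435 -0.147 0.0229 5.2
```

```text
t 29.6 lin [-0.066  0.176  1.465] twist 0.002 dist mm 37 F [ 0.  -0.  -2.2] pos [ 0.6446 -0.1425  0.0595] rpy [179.95  -0.2    5.21] w 46.9 ff 62.73274898529053
```

{"method": "jog_arm", "body": {
  "deltas": [
    {"linear": [0, 0.1, 0.4], "twist": 0, "grip": 30},
    {"linear": [0, 0.1, 0.8], "twist": 0, "grip": 30},
    {"linear": [0, 0.1, 1.1], "twist": 0, "grip": 30},
    {"linear": [0, 0.1, 1.2], "twist": 0, "grip": 30},
    {"linear": [0, 0.1, 1.2], "twist": 0, "grip": 30}
  ]
}}

```text
clock: 30.1
ee_pos: [0.6431, -0.1448, 0.0264]
tcp_rot: [-180.0, 0.1, 5.2]
wrist_force: [-0.0, -0.3, -0.8]
gripper_width: 0.546
finger_force: 62.8
```

{"method": "jog_arm", "body": {
  "deltas": [
    {"linear": [0, 0, 0.06], "twist": 0, "grip": 30},
    {"linear": [0, 0, 0.12], "twist": 0, "grip": 30},
    {"linear": [0, 0, 0.18], "twist": 0, "grip": 30},
    {"linear": [0, 0, 0.18], "twist": 0, "grip": 30}
  ]
}}

```text
clock: 30.5
ee_pos: [0.6437, -0.1448, 0.023]
tcp_rot: [180.0, -0.0, 5.2]
wrist_force: [0.3, 0.0, -1.2]
gripper_width: 0.543
finger_force: 62.8
```

{"method": "jog_arm", "body": {
  "deltas": [
    {"linear": [0, 0, 0.04], "twist": 0, "grip": 30},
    {"linear": [0, 0, 0.06], "twist": 0, "grip": 30},
    {"linear": [0, 0, 0.06], "twist": 0, "grip": 30}
  ]
}}

```text
clock: 30.8
ee_pos: [0.6438, -0.1448, 0.023]
tcp_rot: [180.0, -0.1, 5.2]
wrist_force: [-2.9, 1.2, 6.4]
gripper_width: 0.545
finger_force: 63.9
```

{"method": "jog_arm", "body": {
  "deltas": [
    {"linear": [0, 0, -0.03], "twist": 0, "grip": 60},
    {"linear": [0, 0, -0.03], "twist": 0, "grip": 70},
    {"linear": [0, 0, -0.03], "twist": 0, "grip": 75},
    {"linear": [0, 0, -0.03], "twist": 0, "grip": 75},
    {"linear": [0, 0, -0.03], "twist": 0, "grip": 75}
  ]
}}

```text
clock: 31.3
ee_pos: [0.6435, -0.1448, 0.0219]
tcp_rot: [-180.0, 0.0, 5.2]
wrist_force: [0.4, -0.2, -0.6]
gripper_width: 0.88
finger_force: 0.0
```

{"method": "jog_arm", "body": {
  "deltas": [
    {"linear": [0, 0, -0.6], "twist": 0, "grip": 75},
    {"linear": [0, 0, -2], "twist": 0, "grip": 75},
    {"linear": [0, 0, -3.9], "twist": 0, "grip": 75},
    {"linear": [0, 0, -5.7], "twist": 0, "grip": 75},
    {"linear": [0, 0, -7.5], "twist": 0, "grip": 75}
  ]
}}

```text
clock: 31.8
ee_pos: [0.6432, -0.1448, 0.2115]
tcp_rot: [180.0, -0.0, 5.2]
wrist_force: [1.5, -0.2, 0.0]
gripper_width: 0.878
finger_force: 0.0
```

{"method": "jog_arm", "body": {
  "deltas": [
    {"linear": [-1, 0, -1], "twist": 0, "grip": 75},
    {"linear": [-2, 0, -1], "twist": 0, "grip": 75},
    {"linear": [-2, 0, -1], "twist": 0, "grip": 75},
    {"linear": [-2, 0, -1], "twist": 0, "grip": 75}
  ]
}}

```text
clock: 32.2
ee_pos: [0.5935, -0.1493, 0.2348]
tcp_rot: [-180.0, -0.0, 5.2]
wrist_force: [-0.0, -0.4, -0.4]
gripper_width: 0.881
finger_force: 0.0
```

```bash
python3 look.py w7.png red,.6437,-.1448,.003 yellow,.4325,-.283,.003 blue,.6247,.1004,.07 t_red,.641,-.12,0 t_yellow,.432,-.256,0; python3 -c "
from h import *
grab('scene','s7.png')"
```

```text
red n 1945 ctr [ 643.8 -144.8] size [60.5 47.9] xdir 5.0 top z 0.0248 red-cent [ 646. -148.   25.]
   px 299 342 105 161
yellow n 349 ctr [ 427.6 -262.1] size [49.8 21.8] xdir 28.4 top z 0.0245 red-cent [ 428. -263.   24.]
   px 389 410 288 328
blue n 2968 ctr [625.7  99.4] size [49.  61.6] xdir -8.1 top z 0.0915 red-cent [627.  92.  91.]
   px 2 78 98 174
tray red 5296 [ 641.7 -120.8] [147.  212.8] 5.355480194091797
tray yellow 1928 [ 432.4 -255.9] [213.2 147.9] 86.48094177246094
```

View pics/w7.png

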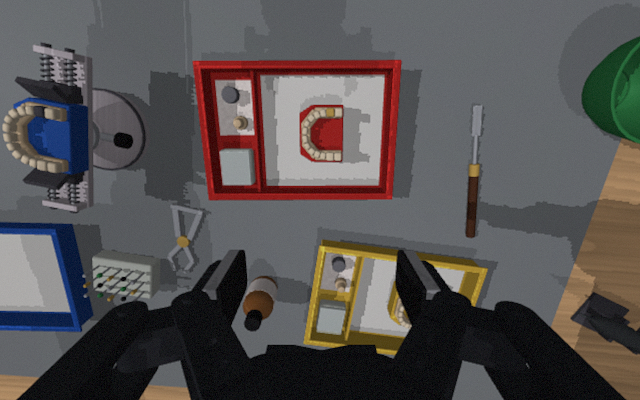

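View pics/s7.png

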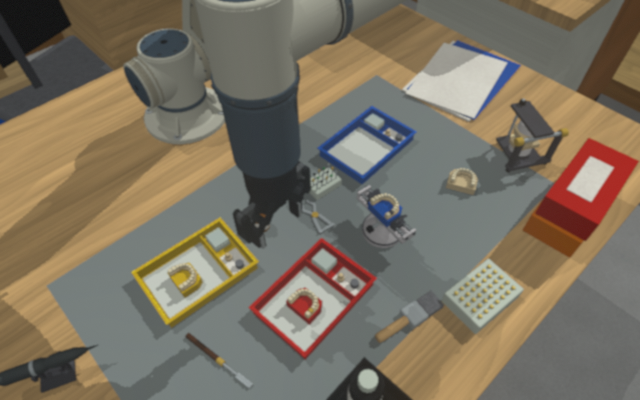

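The pictures show red in the red tray (wrist view, 322,133), yellow in the yellow tray (scene view, 185,278) and blue seated in the holder (scene view, 385,207). The bystanders stand where they were, and the gripper is free.

```bash
python3 -c "
from workcell import *
print(close_job())"
```

```text
the job is handed in; nothing more can be done
None
```

The job is handed in at about 32 s: the red and yellow models lie flat in their own trays, the blue model is pressed onto the holder seat, and the bur block, bottle and calliper show no visible movement; the handover gave no verdict.

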